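# Lean the big serving board on the low wall

### The arm

A 7-joint arm with a two-finger parallel gripper is mounted at the origin on the work surface. World frame = base frame: x ahead of the robot, y to its left, z up, the work surface at z = 0. Lengths are in mm, angles in rad, forces in N, time in s.
With the tool pointing down it reaches from about 400 to 875 mm from the base axis. Payload 19.3 kg.
Tool frame: the origin (TCP) lies on the centre line of the jaws, within the pads' length; the fingertips stand 19 mm ahead of it and the grasp point (between the pads) is the TCP; z points along the fingers, y is the direction in which the jaws open and shut (so a half turn about z gives the same grasp; the last joint's range is limited). The gripper opens to 85 mm and grips with 20 to 120 N. Pads are 22 mm wide; open, the fingers measure 114 mm over their backs; the gripper's body (76 mm by 85 mm) begins 54 mm behind the grasp point. The pads swing forward as they close: fully open they stand 13 mm farther back than shut.
Start: joints at [1.189, 0.521, -0.036, 1.599, 0.021, 1.021, -0.113], TCP at [191.705, -594.865, 250.291] pointing down, gripper open.
Joint ranges: [-2.91, 2.91], [-0.3, 2.13], [-1.5, 1.42], [0.17, 2.43], [-1.26, 4.41], [0.16, 1.93], [-2.52, 2.52]. Speed limits (rad/s): [1.89, 1.89, 2.39, 2.39, 3.01, 3.01, 3.01].

### API

Orientations are given as a unit quaternion [x, y, z, w].
In Python, from rig import ctrl, grip, sense, capture, get_calibration, workorder, spotter gives the robot as it stands. Calls block until the motion is done:
- ctrl.reach(position, orientation): joint-space move of the TCP to a pose.
- ctrl.movel(position, v=150, ori=None, guard=None): straight line of the TCP; ori=None keeps the orientation; v is the mean speed in mm/s. With guard (N) it stops when the force on the tool has changed by that much, and returns True; else False.
- ctrl.movej(angles): joint-space move.
- grip(opening, grip_force=None): opening from 0.0 (shut) to 1.0 (fully open); grip_force is the grip in N (None keeps the last); returns when the fingers have stopped.
- ctrl.wait(seconds).
- ctrl.ik(position, orientation): joint angles nearest the present ones, or None.
- sense(): the state.
- capture(name): name is "side" or "top"; returns (picture, depth): 420x560x3 uint8, blue, green, red; 420x560 float32, mm along the optical axis (not along the pixel's ray), 0 where there is no reading.
- get_calibration(name): a dict with "camera_matrix" (3x3 intrinsics, pixels), "distortion" ([k1, k2, p1, p2, k3] as OpenCV has them; the pictures are not rectified), "R" (3x3) and "t" (3): a world point X has camera coordinates R X + t. Camera axes: x right, y down, z forward; pixel columns grow to the right and rows downward; lengths in mm; the calibration is good to about 2 mm. A picture is of the moment at which its call begins. get_calibration takes no time and is no camera call.
A pose or a line that the arm cannot do raises ctrl.MotionError and nothing moves.
- workorder.finish_job(): hands the job in, once; it reports no verdict.
Trained networks look in the newest picture that a camera, given by its name, has taken for a name from the list of things; names that differ only in an ending like _2 or _b are one class to them, and where a whole thing is asked for, a point or a joint stands for the part that bears it (a point fixed in the world has none). Each returns a list of dicts, best first, with "p" (0 to 1); they miss things now and then, are a little off and sometimes report something else, mostly with a low value. They report only what shows in the picture. A call takes as long as a camera call.
- spotter.silhouettes(target, camera): "region" (420x560 bool, what is visible of it) and "centre" ([column, row] in pixels, amid what is visible of it).
The state is a dict: "clock": time; "q": joint angles; "joint_vel": joint speeds; "joint_torque": joint torques, N m; "ee_pos": TCP position; "ee_rot": TCP orientation; "ft_force": force on the tool from outside, world axes, zero at the start; "ft_torque": the same for the moment, N m; "opening": opening from 0.0 (shut) to 1.0 (fully open).
Only numpy, scipy, OpenCV 4.12 (cv2) and the standard library are available. Lean on these libraries where they do the work, as an engineer would, in place of code of your own. Each camera call takes 0.05 s, during which the arm holds its last target. There are 200 camera calls.

### The job

Take the larger of the two wooden serving boards out of the white rack and lean it against the low tiled wall, facing the customers: standing on its bottom edge in the channel between wall and stop rail, so that the rail keeps its foot from sliding and its back rests on the wall's top edge at a steady slant, square to the wall and roughly in the middle of it. Leave the small board and the steel pan standing in the rack.

Things in the scene. Friction and masses are not known exactly. Their poses are not given: they have to be found in the camera images.
- large_board: the larger wooden serving board, loose, about 0.3 kg, 210 mm high, 150 wide, 14 thick, upright in one of the rack's three slots, 90 mm taller than its neighbours, so its top edge is free to be gripped across the thickness. Origin: centre of its bottom edge. z runs up the board, x through its thickness, y across its width. Both faces are alike
- board_top (a point): centre of the large board's top edge face, 210 mm from its bottom
- small_board: a smaller board of the same wood, 110 mm high, 150 mm wide, 14 mm thick, standing in another slot of the rack; leave it. Origin at the centre of its bottom edge face, z up
- pan: a steel sheet pan standing on edge in another slot of the rack, 120 mm high, 160 mm wide, 14 mm thick; leave it. Origin at the centre of its bottom, z up
- rack: white plastic rack fixed on the counter, base 220 (its x) by 110 mm (its y), 8 mm thick; slots at x = -70, 0 and +70 mm, each 17 mm wide between two fins 42 mm high (above the counter) along its y. Things stand on the 8 mm base and lift straight out. Origin: centre of its underside
- low_wall: low tiled wall with a dark steel cap, fixed on the counter: 260 mm long (its y), 40 thick, 115 high. Origin: on the counter, mid-length, at the foot of the face that looks away from the robot; its x points from that face over the channel, away from the robot, z up. Channel floor: a steel sheet 4 mm thick. Things up to 90 mm high stand between rack and wall
- stop_rail (a point): mid-length, top of the inner edge of the dark stop rail that runs along the channel, as long as the wall: inner face 56 mm from the wall's face, rail 12 mm thick, 22 mm high. With its foot against the rail the large board leans back about 21 degrees from upright. Same axes as the wall

How it is judged:
By the outcome, as a careful person would: the job done as asked, in the order asked, and still so for the second after the job is handed in, with the robot touching nothing.
It also fails if it takes over 48 s, if anything falls off the work surface, if the arm or the gripper's body presses on something with over 40 N, if the wrist force passes 120 N, or if a joint passes its speed limit or range.

## Working session

There is one attempt and no reset: what is moved stays moved. The work goes in short steps, each a Python script; the robot and the scene stay as the last script left them, time stands still between calls to the robot, and variables do not carry over. Pictures are saved under pics/ and viewed, about 8 in all and at most 12, crops included, and the job is handed in when it is done.

```bash
mkdir -p pics; cat > h.py <<'E'
import numpy as np, cv2
from rig import ctrl, grip, sense, capture, get_calibration, workorder, spotter
def cloud(name, D):
    c=get_calibration(name); K=np.array(c["camera_matrix"]); d=np.array(c["distortion"],float)
    R=np.array(c["R"]); t=np.array(c["t"])
    v,u=np.mgrid[0:420,0:560]
    n=cv2.undistortPoints(np.stack([u,v],-1).reshape(-1,1,2).astype(np.float64),K,d).reshape(420,560,2)
    P=np.dstack([n[...,0]*D,n[...,1]*D,D])
    return (P-t)@R   # world; invalid where D==0
E
python3 - <<'E'
from h import *
s=sense(); print(s["clock"],s["ee_pos"],s["ee_rot"],s["opening"])
ims=[]
for n in("top","side"):
    I,D=capture(n); ims.append(I); W=cloud(n,D); np.savez(f"{n}0.npz",I=I,D=D,W=W)
    for k in("large_board","small_board","pan","rack","low_wall","stop_rail"):
        for r in spotter.silhouettes(k,n)[:2]:
            m=r["region"]&(D>0); p=W[m]
            print(n,k,round(r["p"],2),np.round(r["centre"]),m.sum(),np.percentile(p,[2,50,98],axis=0).round().tolist() if m.sum() else "")
cv2.imwrite("pics/a_top.png",ims[0]);cv2.imwrite("pics/a_side.png",ims[1])
E
```

```text
0.0 [ 191.60893004 -594.57302731  249.72911485] [ 9.87872729e-01  1.55264746e-01 -1.30211876e-04 -5.59681390e-04] 0.9966535418987992
top large_board 0.63 [384. 176.] 1428 [[573.0, -285.0, 31.0], [588.0, -212.0, 182.0], [606.0, -143.0, 219.0]]
top small_board 0.95 [374. 239.] 491 [[437.0, -273.0, 11.0], [453.0, -198.0, 116.0], [468.0, -128.0, 120.0]]
top pan 0.91 [379. 212.] 825 [[500.0, -305.0, -2.0], [519.0, -214.0, 125.0], [538.0, -135.0, 130.0]]
top rack 0.69 [364. 221.] 2680 [[415.0, -257.0, 1.0], [497.0, -198.0, 7.0], [584.0, -140.0, 116.0]]
top low_wall 0.97 [178. 193.] 4789 [[508.0, 122.0, -0.0], [561.0, 245.0, 23.0], [618.0, 373.0, 117.0]]
top stop_rail 0.83 [175. 192.] 4964 [[507.0, 122.0, -0.0], [559.0, 246.0, 23.0], [618.0, 375.0, 117.0]]
top stop_rail 0.7 [381. 175.] 1430 [[573.0, -285.0, 24.0], [588.0, -212.0, 181.0], [606.0, -142.0, 219.0]]
side large_board 0.79 [322. 160.] 2487 [[575.0, -286.0, 23.0], [590.0, -198.0, 143.0], [610.0, -141.0, 220.0]]
side small_board 0.86 [363. 203.] 1150 [[436.0, -269.0, 20.0], [451.0, -186.0, 87.0], [469.0, -126.0, 121.0]]
side pan 0.86 [342. 191.] 1381 [[504.0, -287.0, 21.0], [520.0, -197.0, 90.0], [540.0, -133.0, 131.0]]
side rack 0.83 [352. 221.] 1194 [[414.0, -235.0, 4.0], [451.0, -174.0, 11.0], [591.0, -136.0, 44.0]]
side low_wall 0.73 [202. 315.] 6940 [[504.0, 128.0, 3.0], [517.0, 279.0, 87.0], [617.0, 381.0, 118.0]]
side stop_rail 0.63 [204. 312.] 6940 [[504.0, 128.0, 3.0], [517.0, 278.0, 87.0], [618.0, 381.0, 118.0]]
```

View pics/a_top.png

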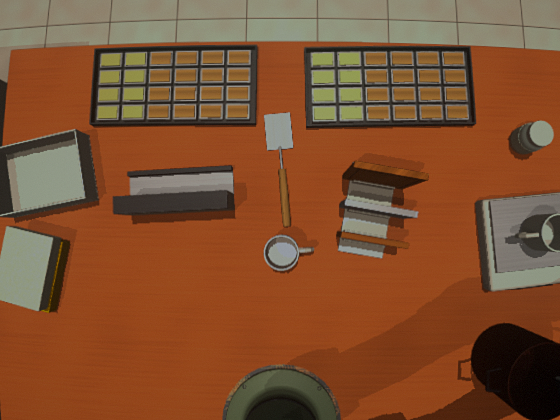

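View pics/a_side.png

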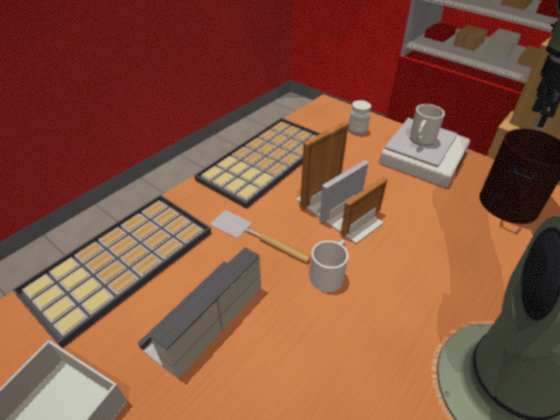

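The top view shows three items in the rack: large board at about (385,175), pan at (380,208), small board at (374,240). The wall and channel are at (178,193), with a spatula and a cup lying between them. Next I'll fit the poses.

```bash
python3 - <<'E'
from h import *
def rect(P): 
    (c,s,a)=cv2.minAreaRect(P[:,:2].astype(np.float32)); return np.round(c,1),np.round(s,1),round(a,2)
def line(P):
    c=P[:,:2].mean(0); u=np.linalg.svd(P[:,:2]-c,full_matrices=False)[2][0]; u*=np.sign(u[1]); return c.round(1),np.degrees(np.arctan2(-u[0],u[1])).round(2)
for n in("top","side"):
    z=np.load(n+"0.npz"); W=z["W"];D=z["D"]
    def sel(x0,x1,y0,y1,z0,z1):
        X=W; return X[(D>0)&(X[...,0]>x0)&(X[...,0]<x1)&(X[...,1]>y0)&(X[...,1]<y1)&(X[...,2]>z0)&(X[...,2]<z1)]
    for k,b in dict(boardtop=(560,620,-300,-125,211,226),boardface=(560,620,-300,-125,140,205),pantop=(490,550,-310,-125,122,140),smalltop=(430,475,-290,-120,113,125),
        cap=(480,600,110,390,110,122),rail=(585,640,110,390,16,30),wall_mid=(480,560,110,390,30,100),floor=(550,620,120,380,2,9)).items():
        P=sel(*b)
        if len(P)>20: print(n,k,len(P),"z",np.median(P[:,2]).round(1),rect(P),line(P),np.percentile(P[:,:2],[3,97],axis=0).round(0).tolist())
E
```

```text
top boardtop 561 z 216.4 (array([ 591.4, -216.5]), array([149.1,  15.1]), 80.42) (array([ 591. , -215.9]), np.float64(-9.34)) [[576.0, -285.0], [606.0, -147.0]]
top boardface 354 z 174.0 (array([ 584.8, -214. ]), array([148.3,  10.6]), 76.64) (array([ 585.6, -210.1]), np.float64(-9.98)) [[573.0, -282.0], [601.0, -142.0]]
top pantop 483 z 126.8 (array([ 520.2, -213.7]), array([159.6,  14.4]), 80.37) (array([ 520.2, -213.2]), np.float64(-9.61)) [[504.0, -287.0], [535.0, -140.0]]
top smalltop 428 z 116.7 (array([ 452.4, -201.9]), array([149.4,  15.1]), 81.33) (array([ 452.1, -201.7]), np.float64(-8.68)) [[439.0, -271.0], [466.0, -133.0]]
top cap 2063 z 114.0 (array([530.4, 250.1]), array([ 40.7, 259.4]), 3.52) (array([530.5, 248. ]), np.float64(3.45)) [[509.0, 127.0], [553.0, 371.0]]
top rail 527 z 21.0 (array([612.7, 255.5]), array([ 12.8, 259.3]), 3.27) (array([612.5, 254.1]), np.float64(3.32)) [[601.0, 134.0], [623.0, 375.0]]
top wall_mid 229 z 65.6 (array([512.1, 245.9]), array([ 39. , 260.9]), 11.85) (array([519.7, 201.4]), np.float64(8.09)) [[504.0, 120.0], [554.0, 350.0]]
top flo
[... 690 characters left out ...]
.8,  16.3]), 81.37) (array([ 452.7, -195.4]), np.float64(-9.66)) [[437.0, -270.0], [468.0, -128.0]]
side cap 2626 z 116.1 (array([531.7, 250.5]), array([ 43.6, 261.5]), 3.54) (array([528.9, 264.2]), np.float64(3.6)) [[507.0, 133.0], [552.0, 375.0]]
side rail 537 z 23.0 (array([614.3, 255.7]), array([ 14.9, 261.3]), 3.79) (array([612.1, 273. ]), np.float64(3.78)) [[600.0, 137.0], [623.0, 382.0]]
side wall_mid 2275 z 66.6 (array([513.1, 252.3]), array([262. ,  40.4]), 85.39) (array([512. , 270.6]), np.float64(2.02)) [[504.0, 131.0], [528.0, 381.0]]
side floor 123 z 4.8 (array([577.2, 377.2]), array([16.7, 51.8]), 73.3) (array([584. , 373.4]), np.float64(79.24)) [[556.0, 364.0], [600.0, 380.0]]
```

```bash
cat >> h.py <<'E'
from scipy.spatial.transform import Rotation as Rn
flip=1
S=187.
WY,BY=3.5,-9.7
WF=np.array([551.,251.5,0.])
def rot(yaw,th=0,flip=1):
    "tool orientation for board at yaw, leaning back th deg"
    M=(Rn.from_euler('z',yaw,degrees=True)*Rn.from_euler('y',-th,degrees=True)).as_matrix()
    X,Y,Z=M.T
    return M,Rn.from_matrix(np.c_[flip*Y,flip*X,-Z]).as_quat()
def place(th,front,floor=4.,flip=1,s=S):
    "TCP pose when front-bottom corner is `front` mm from wall face and lowest corner at z=floor"
    t=np.radians(th); o=np.array([front-7*np.cos(t),0,floor+7*np.sin(t)])
    M,q=rot(WY,th,flip); Rz=Rn.from_euler('z',WY,degrees=True)
    return WF+Rz.apply(o)+M[:,2]*s, q
E
python3 - <<'E'
from h import *
for f in(1,-1):
    _,q=rot(BY,0,f)
    for p,o in [((591.6,-216,300),q),((591.6,-216,195),q),((591.6,-216,355),q),(place(15,52,160,f)),(place(15,52,4,f)),(place(21,56,4,f))]:
        j=ctrl.ik(list(p),list(o)); print(f,np.round(p),None if j is None else np.round(j,2))
E
```

```text
1 [ 592. -216.  300.] [ 0.53  0.51 -0.41  1.51  0.21  1.16 -0.09]
1 [ 592. -216.  195.] [ 0.52  0.61 -0.39  1.62  0.27  0.96 -0.14]
1 [ 592. -216.  355.] [ 0.53  0.47 -0.41  1.43  0.19  1.28 -0.07]
1 [548. 251. 342.] [ 0.18  0.45 -1.06  1.71  0.66  1.08 -1.03]
1 [548. 251. 186.] [ 0.05  0.62 -0.91  1.89  0.92  0.84 -1.29]
1 [533. 250. 181.] [-0.01  0.56 -0.85  2.01  1.08  0.73 -1.49]
-1 [ 592. -216.  300.] [-0.4   0.81  1.23  1.56 -0.78  1.33 -2.39]
-1 [ 592. -216.  195.] [-0.25  0.75  0.84  1.67 -0.64  1.02 -2.51]
-1 [ 592. -216.  355.] [-0.4   0.75  1.23  1.49 -0.71  1.41 -2.45]
-1 [548. 251. 342.] [ 0.28  0.55 -1.27  1.71  0.79  1.17  2.02]
-1 [548. 251. 186.] [ 0.24  0.81 -1.28  1.88  1.15  1.09  1.71]
-1 [533. 250. 181.] [ 0.23  0.78 -1.28  2.    1.3   1.04  1.54]
```

Flip=1 reaches everything comfortably. Next: go above the board, descend, grip and lift, then look.

```bash
python3 - <<'E'
from h import *
_,q=rot(BY); q=list(q)
ctrl.reach([591.6,-216,300],q)
print(sense()["clock"], ctrl.movel([591.6,-216,195],v=90,guard=12))
print(sense()["ee_pos"],grip(0.0,40)); s=sense(); print(s["clock"],s["opening"],s["ft_force"])
print(ctrl.movel([591.6,-216,215],v=50)); print(sense()["ft_force"])
ctrl.movel([591.6,-216,355],v=120)
s=sense(); print(s["clock"],s["opening"],s["ft_force"],s["ee_pos"])
I,D=capture("side"); J,E=capture("top"); np.savez("lift.npz",D=D,E=E)
cv2.imwrite("pics/b.png",np.hstack([I[60:300,200:500],J[60:300,250:500]]))
for n,d in(("side",D),("top",E)):
    W=cloud(n,d)
    for k in("large_board","small_board","pan"):
        r=spotter.silhouettes(k,n)
        if r: m=r[0]["region"]&(d>0); print(n,k,round(r[0]["p"],2),np.percentile(W[m],[2,50,98],axis=0).round().tolist())
E
```

```text
2.6917 False
[ 591.89778045 -216.06684414  195.5983746 ] False
4.6583 0.1559030779644797 [0.55894087 0.22885188 1.98545166]
False
[ 0.00881523  0.27199436 -4.17817862]
6.525 0.16081393047200346 [ 0.81405388 -0.49979557 -3.47682946] [ 591.3313277  -215.96446283  354.18347198]
side large_board 0.57 [[573.0, -284.0, 175.0], [589.0, -195.0, 281.0], [608.0, -141.0, 378.0]]
side small_board 0.85 [[435.0, -273.0, 14.0], [451.0, -188.0, 85.0], [470.0, -126.0, 120.0]]
side pan 0.61 [[504.0, -288.0, 17.0], [520.0, -197.0, 90.0], [583.0, -133.0, 131.0]]
top large_board 0.81 [[581.0, -231.0, 179.0], [592.0, -176.0, 312.0], [606.0, -142.0, 377.0]]
top small_board 0.94 [[437.0, -272.0, 9.0], [453.0, -198.0, 116.0], [468.0, -128.0, 120.0]]
top pan 0.93 [[502.0, -288.0, 6.0], [519.0, -207.0, 125.0], [537.0, -135.0, 130.0]]
```

View pics/b.png

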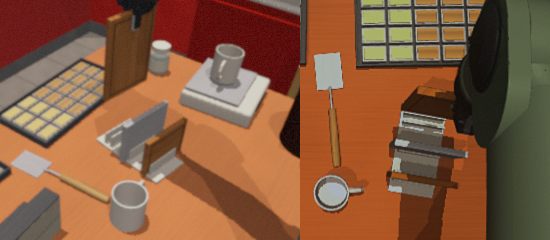

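The crop shows the large board hanging upright in the gripper at about (130,60), clear of the rack, with the pan and small board undisturbed. Next I'll carry it over the channel and check there.

```bash
python3 - <<'E'
from h import *
p,q=place(15,52,160)
ctrl.movel(list(p),v=200,ori=list(q))
p,q=place(15,52,45)
print(ctrl.movel(list(p),v=120,guard=10))
ctrl.wait(.3)
s=sense(); print(s["clock"],s["opening"],s["ft_force"],s["ee_pos"]-p)
I,D=capture("side"); J,E=capture("top"); np.savez("over.npz",D=D,E=E)
cv2.imwrite("pics/c.png",cv2.resize(np.hstack([I[170:400,100:330],J[90:320,70:300]]),None,fx=1.7,fy=1.7))
Rw=Rn.from_euler('z',WY,degrees=True)
for n,d in(("side",D),("top",E)):
    W=cloud(n,d)
    r=spotter.silhouettes("large_board",n)
    for a in r[:1]:
        m=cv2.erode(a["region"].astype(np.uint8),np.ones((3,3)))>0; m&=d>0; P=Rw.inv().apply(W[m]-WF)
        print(n,round(a["p"],2),np.percentile(P,[2,50,98],axis=0).round(1).tolist())
        # plane fits
        g=P[(P[:,2]>125)]
        if len(g)>50:
            c=np.median(g,0); u=np.linalg.svd(g-g.mean(0),full_matrices=False)[2][2]; print(len(g),"normal",u.round(3))
E
```

```text
False
10.8333 0.16037948648058187 [ 0.01433192  0.16223511 -4.66258803] [0.11270721 0.02239443 0.33061166]
side 0.92 [[-14.4, -65.6, 70.1], [9.3, 32.5, 159.4], [33.4, 74.7, 251.6]]
1595 normal [ 0.971 -0.016  0.24 ]
top 0.67 [[-12.1, -76.3, 74.7], [12.6, -43.8, 191.9], [44.7, 16.2, 251.1]]
559 normal [-0.955  0.021 -0.295]
```

View pics/c.png

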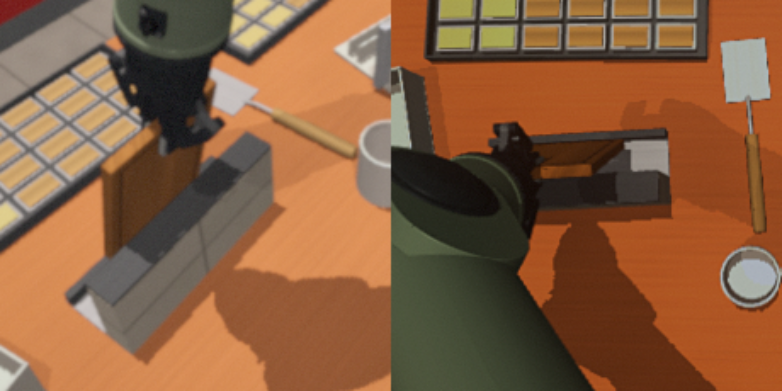

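The board hangs over the channel with its foot inside the rail, centred (±75 mm), tilted about 14° and square to within 1°, as planned. Now lower, tilt, seat the foot against the rail and release.

```bash
python3 - <<'E'
from h import *
Rw=Rn.from_euler('z',WY,degrees=True)
def rep(l):
    s=sense(); print(l,round(s["clock"],2),round(s["opening"],3),np.round(Rw.inv().apply(s["ft_force"]),1),np.round(s["ee_pos"],1))
    return s
p,q=place(15,52,12); print(ctrl.movel(list(p),v=80,guard=8)); rep("near")
p,q=place(20.3,53,8); print(ctrl.movel(list(p),v=30,ori=list(q),guard=8)); s=rep("tilt")
p,q=place(20.3,53,0); print(ctrl.movel(list(p),v=15,guard=5)); s=rep("floor")
x=Rw.apply([1,0,0]); print(ctrl.movel(list(np.array(s["ee_pos"])+8*x+[0,0,.5]),v=15,guard=5)); s=rep("rail")
I,D=capture("side"); J,E=capture("top")
cv2.imwrite("pics/d.png",cv2.resize(np.hstack([I[170:400,100:330],J[90:320,70:300]]),None,fx=1.7,fy=1.7))
E
```

```text
False
near 11.6 0.158 [ 0.6  0.5 -3.6] [547.7 251.5 194.2]
False
tilt 12.33 0.16 [ 0.3 -0.2 -3.1] [532.8 250.6 186.2]
True
floor 12.69 0.163 [ 5.   0.1 -3. ] [533.4 250.4 182.1]
True
rail 12.96 0.163 [-2.5 -0.5  5. ] [533.9 250.3 181.8]
```

View pics/d.png

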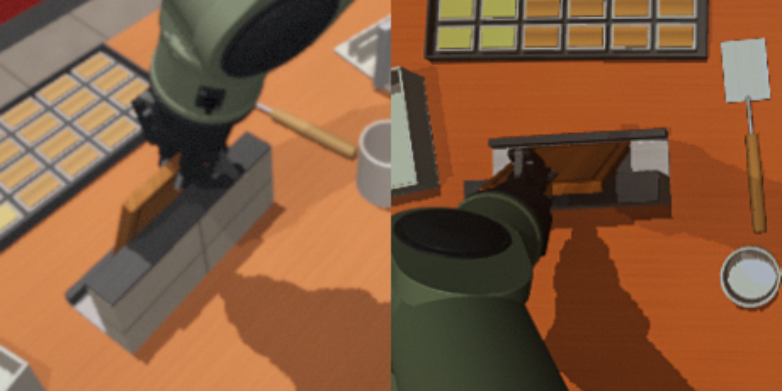

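```bash
python3 - <<'E'
from h import *
Rw=Rn.from_euler('z',WY,degrees=True)
def rep(l):
    s=sense(); print(l,round(s["clock"],2),round(s["opening"],3),np.round(Rw.inv().apply(s["ft_force"]),1),np.round(Rw.inv().apply(s["ee_pos"]-WF),1)); return s
s=rep("start")
p=np.array(s["ee_pos"])+[0,0,1.0]; ctrl.movel(list(p),v=10); s=rep("up1")
p=p+8*Rw.apply([1,0,0]); print(ctrl.movel(list(p),v=12,guard=6)); s=rep("rail")
print("expected",Rw.inv().apply(place(20.3,56)[0]-WF), sense()["ee_rot"], place(20.3,56)[1])
E
```

```text
start 13.06 0.162 [-0.8 -0.4  4.9] [-17.2  -0.2 181.7]
up1 13.32 0.164 [ 0.8 -0.2 -2.6] [-17.3  -0.3 182.5]
True
rail 13.77 0.161 [-7.6 -0.7  8.7] [-13.8  -0.3 182.2]
expected [-1.54421894e+01 -1.03295852e-14  1.81813780e+02] [0.67468169 0.71709171 0.12705219 0.12017422] [0.67445972 0.7169718  0.12835776 0.12074692]
```

Rail contact is felt (-7.6 N along the wall's x). Next I'll pivot about the foot until the back meets the wall's edge, then release.

```bash
python3 - <<'E'
from h import *
Rw=Rn.from_euler('z',WY,degrees=True)
def rep(l):
    s=sense(); print(l,round(s["clock"],2),round(s["opening"],3),np.round(Rw.inv().apply(s["ft_force"]),1),np.round(Rw.inv().apply(s["ee_pos"]-WF),1)); return s
s=rep("0"); off=np.array(s["ee_pos"])-place(20.3,56)[0]-Rw.apply([.5,0,0])+[0,0,.3]
p,q=place(22.3,56); print(ctrl.movel(list(p+off),v=8,ori=list(q),guard=7)); rep("wall")
s=sense(); grip(0.35,20); rep("open a"); ctrl.wait(.3); grip(0.6); s=rep("open b")
zt=Rn.from_quat(s["ee_rot"]).as_matrix()[:,2]
print(ctrl.movel(list(np.array(s["ee_pos"])-zt*70),v=70,guard=8)); s=rep("back")
ctrl.movel([430,60,350],v=200); rep("away")
I,D=capture("side"); J,E=capture("top")
cv2.imwrite("pics/e.png",cv2.resize(np.hstack([I[170:400,100:330],J[90:320,70:300]]),None,fx=1.7,fy=1.7))
for n,d in(("side",D),("top",E)):
    W=cloud(n,d)
    for a in spotter.silhouettes("large_board",n)[:1]:
        m=cv2.erode(a["region"].astype(np.uint8),np.ones((3,3)))>0; m&=d>0; P=Rw.inv().apply(W[m]-WF)
        print(n,round(a["p"],2),np.percentile(P,[1,50,99],axis=0).round(1).tolist())
        g=P[P[:,2]>122]; u=np.linalg.svd(g-g.mean(0),full_matrices=False)[2][2]; print(len(g),"normal",u.round(3))
    for k in("small_board","pan"):
        for a in spotter.silhouettes(k,n)[:1]:
            m=a["region"]&(d>0); print(n,k,np.percentile(W[m],[2,50,98],axis=0).round().tolist())
E
```

```text
0 13.77 0.161 [-7.6 -0.7  8.7] [-13.8  -0.3 182.2]
True
wall 14.24 0.161 [-3.  -0.2  6. ] [-17.4  -0.3 181. ]
open a 14.55 0.353 [ 0.9 -0.2 -1. ] [-17.3  -0.6 180.6]
open b 15.19 0.595 [ 0.2 -1.3 -0.4] [-17.4  -0.6 180.6]
False
back 16.34 0.604 [-0.3  0.2  0.1] [-42.6  -0.6 245.5]
away 17.63 0.594 [ 0.7 -0.2 -0.4] [-132.4 -183.3  349.7]
side 0.95 [[-32.1, -65.9, 115.8], [-24.2, 16.5, 190.6], [7.9, 74.6, 205.5]]
1161 normal [ 0.955 -0.016  0.297]
side small_board [[435.0, -271.0, 18.0], [451.0, -187.0, 85.0], [469.0, -126.0, 121.0]]
side pan [[400.0, -289.0, 9.0], [521.0, -182.0, 78.0], [542.0, 66.0, 332.0]]
top 0.89 [[-30.3, -75.1, 21.2], [2.0, -7.0, 145.9], [50.9, 65.5, 204.7]]
1167 normal [-0.908  0.008 -0.42 ]
top small_board [[437.0, -271.0, 16.0], [454.0, -198.0, 116.0], [468.0, -128.0, 120.0]]
top pan [[502.0, -288.0, 19.0], [519.0, -211.0, 125.0], [537.0, -135.0, 130.0]]
```

View pics/e.png

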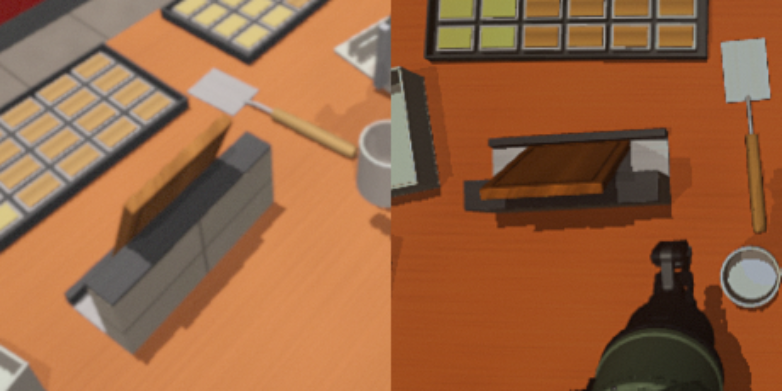

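The board leans on the wall's edge with its foot in the channel and is centred. One more check that it's still steady, then I'll hand in.

```bash
python3 - <<'E'
from h import *
Rw=Rn.from_euler('z',WY,degrees=True)
ctrl.wait(1.0)
J,d=capture("top"); W=cloud("top",d); a=spotter.silhouettes("large_board","top")[0]
m=cv2.erode(a["region"].astype(np.uint8),np.ones((3,3)))>0; m&=d>0; P=Rw.inv().apply(W[m]-WF)
print(np.percentile(P,[1,50,99],axis=0).round(1).tolist())
g=P[(P[:,2]<190)]; A=np.c_[g[:,1:],np.ones(len(g))]
for _ in range(3):
    c=np.linalg.lstsq(A,g[:,0],rcond=None)[0]; k=abs(A@c-g[:,0])<4; A,g=A[k],g[k]
print("tilt",np.degrees(np.arctan(-c[1])),"yaw",np.degrees(np.arctan(-c[0])),"front x at z=9:",c[1]*9+c[2],len(g))
workorder.finish_job(); print(sense()["clock"])
E
```

```text
[[-29.5, -74.9, 24.2], [2.8, -6.5, 144.9], [49.9, 65.8, 204.9]]
tilt 21.254015978454156 yaw -0.212240571028499 front x at z=9: 55.581350845501795 1340
the job is handed in; nothing more can be done
the job is handed in; nothing more can be done
```

The large board now leans on the low wall with its foot against the stop rail, and I handed the job in at about 19 s of the 48 s allowed. I gripped it by its top edge, lifted it straight out of the rack and carried it over the wall. I then lowered it into the channel, pushed its foot to the rail until contact was felt, tilted it back onto the wall's edge and let go.

Last checks, taken with the gripper well clear:
- **Slant:** 21.3° from upright, against about 21° expected.
- **Squareness:** 0.2° off the wall.
- **Foot:** 55.6 mm from the wall's face, with the rail at 56 mm.
- **Centring:** visible edges from about -75 to +75 mm, so near the middle of the wall.
- **Steadiness:** the board had not moved noticeably over a wait of about 1 s.
- **Small board and pan:** both still standing where they were, checked before that wait.

Two readings disagreed. Rough tilt fits just after release gave 17° and 25°, because they mixed in points from the board's top edge. The side camera's last pan detection also took in pixels beyond the pan, but the top view showed the pan unmoved.

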